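Drilling template onto the jig's twin pins

ROBOT

A 7-joint arm with a two-finger parallel gripper is mounted at the origin on the work surface. World frame = base frame: x ahead of the robot, y to its left, z up, the work surface at z = 0. Lengths are in m, angles in rad, forces in N, time in s.
With the tool pointing down it reaches from about 0.35 to 0.9 m from the base axis. Payload 8.1 kg.
Tool frame: the origin (TCP) lies on the centre line of the jaws, within the pads' length; the fingertips stand 19 mm ahead of it and the grasp point (between the pads) is the TCP (arm.tip_reach is the distance from the TCP to the fingertips, in m); z points along the fingers, y is the line along which they close (so a half turn about z gives the same grasp; the last joint's range is limited). The gripper opens to 92 mm and grips with 3 to 60 N. Pads are 19 mm wide; open, the fingers measure 130 mm over their backs; the gripper's body (75 mm by 190 mm) begins 47 mm behind the grasp point.
Start: joints at [1.044, 0.434, 0.025, 1.573, -0.012, 1.134, -0.075], TCP at [0.257, -0.57, 0.246] pointing down, gripper open.
Joint ranges: [-2.62, 2.62], [-0.44, 2.09], [-1.27, 1.32], [0.08, 2.57], [-1.32, 4.46], [0.12, 2], [-2.74, 2.74]. Speed limits (rad/s): [2.22, 2.22, 3.01, 3.01, 3.14, 3.14, 3.14].

INTERFACE

Orientations are given as a rotation vector (axis times angle).
In Python, from cell import arm gives the robot as it stands.
- The arm moves only by the tool arm_command, never from a script. Its argument "targets" is a list that holds one entry, the list of rows, each a list of 6 numbers: the shift along the tool's x, y, z in m, then the turn, a rotation vector about the tool's x, y, z in rad. A call has 1 to 10 rows; each row shifts and turns the commanded pose from where the row before left it, along the tool's axes as they then stand; what a row does not reach is not made up. A row lasts 1/8 s, in which the tool goes at most 62.5 mm and 10.7 degrees, less where a joint would pass 70% of its speed; a pose out of reach is approached as far as the arm can. A call with a gripper value outside its range is refused whole. "jaw" is the finger opening in m, from 0 to 0.0918, set as the call begins (left out, the last holds). The fingers move at their own pace and stop on an object; "newtons" is the grip in N (left out, the last holds). Time passes only in rows, so rows that do not move let the fingers close. It gives the time, the measured TCP pose, the force, the opening and the grip force at its end, in the units of the state.
- arm.observe(): the state, without advancing time (a new reading comes with each control period).
- arm.get_image(name): name is "scene" or "top" or "wrist"; returns a dict with "pixels" (384x512x3 uint8, red, green, blue), "z_map" (384x512 float32, m along the optical axis (not along the pixel's ray), 0 where there is no reading), "fx", "fy", "cx", "cy" (pixels), "xyz" and "rotation" of the camera in the world; the wrist camera has in their place "T_tool_cam" (4x4, takes a point from camera to tool coordinates, whose origin is the TCP and whose axes are the flange's). Camera axes: x right, y down, z forward; pixel columns grow to the right and rows downward; lengths in m; the calibration is good to about 2 mm. A picture is of the moment at which its call begins: read the wrist's pose just before it.
- arm.sign_off(): hands the job in; it is judged then, once.
The state is a dict: "clock": time; "joints": joint angles; "dq": joint speeds; "joint_efforts": joint torques, N m; "position": TCP position; "ee_rot": TCP orientation; "force": force on the tool from outside, world axes, zero at the start; "ft_torque": the same for the moment, N m; "width": opening from 0.0 (shut) to 1.0 (fully open); "gripper_force": force on a finger pad.
Only numpy, scipy, OpenCV 4.12 (cv2) and the standard library are available. Lean on these libraries where they do the work, as an engineer would, in place of code of your own. Each camera call takes 0.05 s, during which the arm holds its last target. There are 200 camera calls.

TASK

Two drilling templates lie on the bench: pick up by its handle the one whose two holes match the jig's twin pins, line both holes up over the pins and lower it (do not drop it) until it lies flat and fully home on the jig, either way round, then let go. Leave the other template where it lies.

Things in the scene. Friction and masses are not known exactly. Their poses are not given: they have to be found in the camera images.
- long_grip (a point): Long loose template, the one that fits, ~0.4 kg: aluminium plate 220 x 70 x 10 mm, two 30 mm through-holes 160 mm apart on its long centre line. D-handle in the middle: black bar 70 x 16 x 26 mm tall along the plate, on two posts, top 70 mm above the plate's underside. Point: bar centre, midway between the holes, 57 mm above the underside. x along plate and bar, y across the 16 mm grip, z up.
- short_grip (a point): Short loose template, does not fit, leave alone: same make and same handle, plate 160 x 70 x 10 mm, holes only 105 mm apart. Point: centre of its handle bar, 57 mm above its underside; x along the plate, z up.
- jig: Fixed jig: grey base 240 x 90 x 25 mm, two upright steel pins at x = +80 and -80 mm. Each stands on a 38 mm collar whose top, 35 mm above the bench, is the template's seat; pin 24 mm thick for 12 mm above the seat, then tapering to 8 mm at the tip, 40 mm above the seat. Origin: centre of the underside, at bench height; x along the pins' line, z up. Seated, the handle-bar centre is 92 mm above it.
There are look-alikes about, which are no part of the job. What is shaped like the part that bears long_grip but green or red is not meant.

How it is judged:
By the outcome, as a careful person would: the job done as asked, in the order asked, and still so for the second after the job is handed in, with the robot touching nothing.
It also fails if it takes over 45 s, if anything falls off the work surface, if the arm or the gripper's body presses on something with over 40 N, if the wrist force passes 120 N, or if a joint passes its speed limit or range.

## Working session

There is one attempt and no reset: what is moved stays moved. The work goes in short steps, Python scripts to look and compute and a tool call to move; the robot and the scene stay as the last step left them, time stands still between calls to the robot, and variables do not carry over. Pictures are saved under pics/ and viewed, at most 10 in all, crops included, and the job is handed in when it is done.

Besides the shell and the picture viewer there is one more tool, called by a JSON object that holds its "fn" and its "kwargs". arm_command: Moves the arm, as the interface text tells. Its arguments: {"type":"object","properties":{"targets":{"type":"array","items":{"type":"array","items":{"type":"array","items":{"type":"number"}}}},"jaw":{"type":"number"},"newtons":{"type":"number"}},"required":["targets"]}

```bash
mkdir -p pics; ls; python3 - <<'E'
from cell import arm
import cv2,numpy as np
s=arm.observe();print({k:np.round(v,3).tolist() for k,v in s.items()})
for n in("scene","top"):
    d=arm.get_image(n);np.savez(f"pics/{n}.npz",**d)
    cv2.imwrite(f"pics/{n}0.png",d["pixels"][:,:,::-1]);print(n,d["fx"],d["cx"],d["cy"],d["xyz"],np.round(d["rotation"],3).tolist())
E
```

```text
pics
{'clock': 0.0, 'joints': [1.044, 0.435, 0.025, 1.574, -0.012, 1.134, -0.075], 'dq': [-0.0, -0.001, 0.003, -0.0, 0.0, -0.003, -0.001], 'joint_efforts': [-0.001, -66.785, 0.985, -31.446, -0.061, 0.043, 0.0], 'position': [0.257, -0.569, 0.245], 'ee_rot': [-3.07, -0.66, 0.001], 'force': [-0.105, -0.416, 0.378], 'ft_torque': [-0.029, 0.034, 0.014], 'gripper_force': 0.0, 'width': 0.999}
scene 385.1221658900344 254.63957697626716 191.20070833258393 [1.00526126 0.17447891 0.69360662] [-1.525, -2.083, 0.842]
top 471.76425427962084 254.53401988862325 189.85961270945398 [ 0.34663067 -0.01375859  1.26659821] [-2.223, 2.159, -0.068]
```

View pics/top0.png

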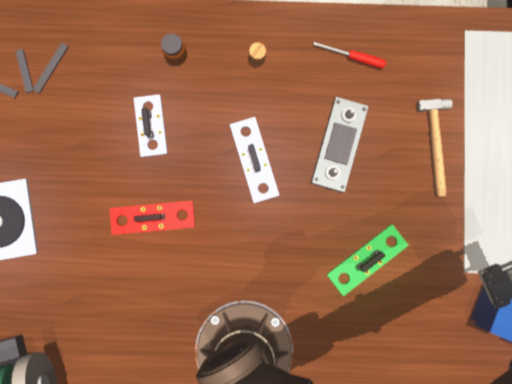

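View pics/scene0.png

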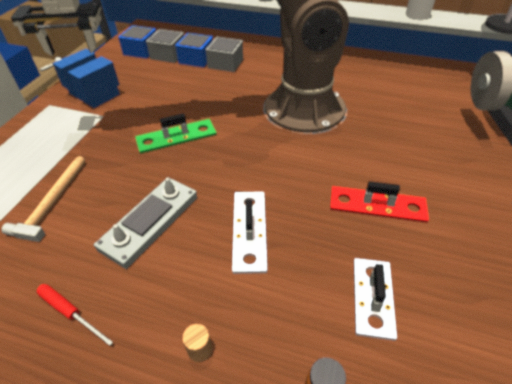

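Top view candidates for the fitting template: a long white/aluminium plate at (254,159), a shorter white plate at (150,125), a red look-alike at (152,217) and a green one at (368,260). The jig is at (341,145). By the description I want the plate at (254,159). Next I'll measure it and check it in a close crop.

```bash
cat > h.py <<'E'
import numpy as np,cv2
from scipy.spatial.transform import Rotation as R
def rot(d):
    r=np.asarray(d["rotation"]); return R.from_rotvec(r).as_matrix() if r.size==3 else r
def cast(d,uv,z):
    uv=np.atleast_2d(uv).astype(float)
    r=np.c_[(uv[:,0]-d["cx"])/d["fx"],(uv[:,1]-d["cy"])/d["fy"],np.ones(len(uv))]@rot(d).T
    c=np.asarray(d["xyz"]);return c+r*((z-c[2])/r[:,2])[:,None]
E
python3 - <<'E'
from h import *
d={k:v for k,v in np.load("pics/top.npz").items()};p=d["pixels"]
hsv=cv2.cvtColor(p,cv2.COLOR_RGB2HSV)
white=((hsv[...,1]<50)&(hsv[...,2]>150)).astype(np.uint8)
n,lab,st,ce=cv2.connectedComponentsWithStats(white)
for i in range(1,n):
    if st[i,4]<300 : continue
    m=(lab==i).astype(np.uint8)
    cs,h=cv2.findContours(m,cv2.RETR_CCOMP,cv2.CHAIN_APPROX_NONE)
    big=max(cs,key=cv2.contourArea);rc=cv2.minAreaRect(big)
    z=0.01 if 200<0 else 0.01
    print(i,st[i],np.round(rc[0],1),np.round(rc[1],1),round(rc[2],1))
    w=cast(d,cv2.boxPoints(rc),.01);w2=cast(d,cv2.boxPoints(rc),.025)
    print(' centre z10',w.mean(0).round(4),'z25',w2.mean(0).round(4),'sides',np.linalg.norm(w[1]-w[0]).round(4),np.linalg.norm(w[2]-w[1]).round(4),np.linalg.norm(w2[1]-w2[0]).round(4),np.linalg.norm(w2[2]-w2[1]).round(4))
    for c,hh in zip(cs,h[0]):
        if hh[3]>=0 and cv2.contourArea(c)>40:
            mm=cv2.moments(c);u=(mm['m10']/mm['m00'],mm['m01']/mm['m00'])
            print('  hole',np.round(u,1),cv2.contourArea(c),cast(d,u,.01).round(4))
zb=d["z_map"]
for u in [(254,130),(254,155),(150,125),(348,114),(333,172),(341,145),(300,240)]: print(u,zb[u[1],u[0]])
a=cv2.resize(p[80:210,215:385],None,fx=4.5,fy=4.5,interpolation=cv2.INTER_CUBIC)
cv2.imwrite("pics/crop1.png",a[:,:,::-1])
E
```

```text
1 [278   0 209   7 740] [382.   3.] [  6. 208.] 90.0
 centre z10 [ 0.9451 -0.3486  0.01  ] z25 [ 0.938  -0.3446  0.025 ] sides 0.5697 0.0169 0.5629 0.0167
2 [  464    31    48   242 11137] [487.5 151.5] [ 47. 241.] 0.0
 centre z10 [ 0.5495 -0.637   0.01  ] z25 [ 0.5471 -0.6296  0.025 ] sides 0.6518 0.1284 0.6441 0.1268
4 [ 133   94   34   63 1256] [149.9 125.3] [60.6 27.6] 83.2
 centre z10 [0.5889 0.2717 0.01  ] z25 [0.586  0.2683 0.025 ] sides 0.0745 0.1649 0.0736 0.163
  hole [152.3 144.3] 88.5 [[0.5371 0.263  0.01  ]]
  hole [146.6 119.5] 358.0 [[0.604  0.2812 0.01  ]]
5 [ 312   97   56   95 2130] [339.9 144.1] [34.2 89.6] 15.8
 centre z10 [ 0.5533 -0.2405  0.01  ] z25 [ 0.5508 -0.2378  0.025 ] sides 0.2433 0.0922 0.2404 0.0911
  hole [332.  172.3] 45.5 [[ 0.4761 -0.2206  0.01  ]]
  hole [339.9 143.5] 878.0 [[ 0.5542 -0.2403  0.01  ]]
  hole [348.9 114. ] 55.0 [[ 0.635 -0.263  0.01 ]]
7 [ 230  117   49   86 1949] [254.  159.6] [83.2 27.6] 72.8
 centre z10 [ 0.5046 -0.0108  0.01  ] z25 [ 0.5027 -0.0108  0.025 ] sides 0.0745 0.2241 0.0736 0.2214
  hole [262.6 187.8] 90.5 [[ 0.4291 -0.0362  0.01  ]]
  hole [253.9 157.9] 182.5 [[ 0.5086 -0.0104  0.01  ]]
  hole [245.3 131.2] 85.5 [[0.5801 0.0148 0.01  ]]
9 [   0  179   37   81 1479] [ 13.  218.8] [77.4 36.9] 82.1
 centre z10 [0.3276 0.6241 0.01  ] z25 [0.3278 0.6164 0.025 ] sides 0.0979 0.2063 0.0967 0.2038
(254, 130) 1.2724987
(254, 155) 1.2084986
(150, 125) 1.2286859
(348, 114) 1.2204448
(333, 172) 1.2038951
(341, 145) 1.2403369
(300, 240) 0.0
```

View pics/crop1.png

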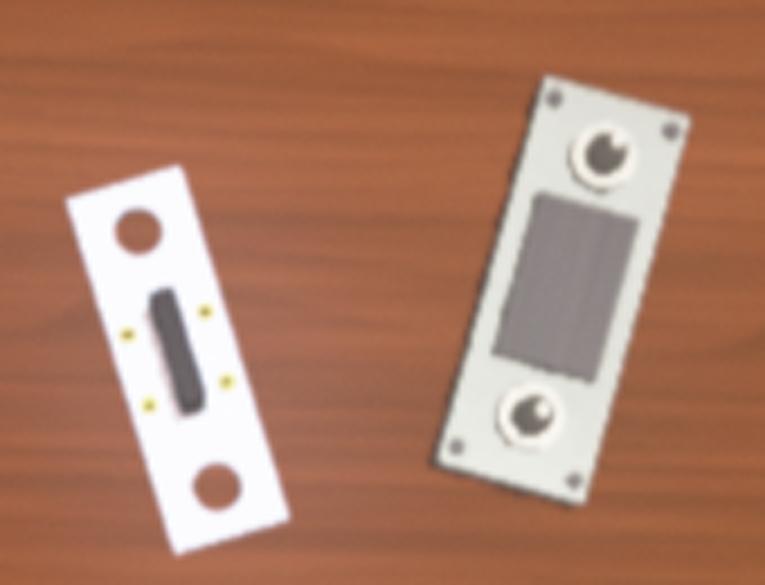

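The crop shows the long plate at top-image (254,159). Its holes are at (245,131) and (263,188), which is 159 mm apart, so it is the right one. The jig pins are at (349,114) and (332,172). The short plate measures about 165 mm long. Now moving over the handle.

{"fn": "arm_command", "kwargs": {"targets": [[[0, 0, 0, 0, 0, 0.098], [0.046, -0.05, 0, 0, 0, 0], [0.046, -0.05, 0, 0, 0, 0], [0.046, -0.05, 0, 0, 0, 0], [0.046, -0.05, 0, 0, 0, 0], [0.046, -0.05, 0, 0, 0, 0], [0.046, -0.05, 0, 0, 0, 0], [0.046, -0.05, 0, 0, 0, 0], [0.046, -0.05, 0, 0, 0, 0], [0, 0, 0, 0, 0, 0]]], "jaw": 0.0918}}

```text
clock: 1.35
position: [0.4615, -0.1075, 0.2457]
ee_rot: [-3.096, -0.523, -0.002]
force: [-0.2, -1.8, -0.4]
width: 0.998
gripper_force: 0.0
```

{"fn": "arm_command", "kwargs": {"targets": [[[0.036, -0.039, 0, 0, 0, 0], [0.036, -0.039, 0, 0, 0, 0], [0, 0, 0, 0, 0, 0], [0, 0, 0, 0, 0, 0]]]}}

```text
clock: 1.85
position: [0.5027, -0.0172, 0.2453]
ee_rot: [3.1, 0.508, -0.002]
force: [0.4, -0.2, -0.2]
width: 1.0
gripper_force: 0.0
```

```bash
cat >> h.py <<'E'
def wrist(arm):
    s=arm.observe();d=dict(arm.get_image("wrist"));T=np.eye(4);T[:3,:3]=R.from_rotvec(s["ee_rot"]).as_matrix();T[:3,3]=s["position"]
    C=T@np.asarray(d["T_tool_cam"]);d["xyz"]=C[:3,3];d["rotation"]=C[:3,:3];return s,d
E
python3 - <<'E'
from h import *
from cell import arm
s,d=wrist(arm);np.savez("pics/w1.npz",**d)
print({k:np.round(s[k],4).tolist() for k in("clock","position","ee_rot")},d["xyz"],d["rotation"].round(3))
cv2.imwrite("pics/w1.png",d["pixels"][:,:,::-1])
E
```

```text
{'clock': 1.85, 'position': [0.5027, -0.0172, 0.2453], 'ee_rot': [3.0996, 0.5082, -0.0021]} [0.56861934 0.00644708 0.38399853] [[ 0.319 -0.915 -0.247]
 [-0.948 -0.308 -0.084]
 [ 0.001  0.261 -0.965]]
```

View pics/w1.png

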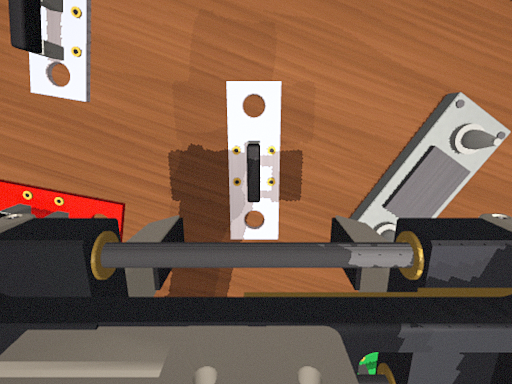

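The wrist view shows the template between the fingers: holes at (254,105) and (254,219), handle at (253,172). The jig is on the right and the short template at top left. Refining the positions by ray casting.

```bash
python3 - <<'E'
from h import *
d={k:v for k,v in np.load("pics/w1.npz").items()};p=d["pixels"]
roi=np.zeros(p.shape[:2],np.uint8);roi[75:242,215:290]=1
h=cv2.cvtColor(p,cv2.COLOR_RGB2HSV)
m=((h[...,1]<90)&(h[...,2]>90)).astype(np.uint8)*roi
cs,hi=cv2.findContours(m,cv2.RETR_CCOMP,cv2.CHAIN_APPROX_NONE)
P=[]
for c,x in zip(cs,hi[0]):
    if x[3]>=0 and 150<cv2.contourArea(c)<900:
        e=cv2.fitEllipse(c);print(np.round(e[0],1),np.round(e[1],1),cast(d,e[0],.01).round(4)) ;P.append(cast(d,e[0],.01)[0])
dk=((h[...,2]<75)).astype(np.uint8)*roi; dk[:138]=0;dk[206:]=0;dk[:,:240]=0;dk[:,268:]=0
n,l,st,ce=cv2.connectedComponentsWithStats(dk);print(st,ce.round(1))
i=1+np.argmax(st[1:,4]);rc=cv2.minAreaRect(np.argwhere(l==i)[:,::-1].astype(np.float32));print(rc,cast(d,rc[0],.07).round(4))
if len(P)>1:
    P=sorted(P,key=lambda q:q[0])[:]; v=P[-1]-P[0];print((P[0]+P[-1])/2,np.linalg.norm(v),np.degrees(np.arctan2(v[1],v[0])))
E
```

```text
[253.9 218.5] [17.  19.9] [[ 0.4306 -0.0358  0.01  ]]
[253.1 171.5] [15.2 75.9] [[ 0.4965 -0.0126  0.01  ]]
[253.5 105.4] [22.5 23.3] [[0.5803 0.0148 0.01  ]]
[[     0      0    512    384 195994]
 [   247    144     13     58    614]] [[255.5 191.6]
 [253.2 175.4]]
((253.0, 172.5), (57.0, 12.0), 90.0) [[ 0.5069 -0.0098  0.07  ]]
[ 0.50541626 -0.01051733  0.01      ] 0.15799723588279876 18.67736339518547
```

{"fn": "arm_command", "kwargs": {"targets": [[[0.004, -0.0055, 0.04, 0, 0, 0], [0, 0, 0.05, 0, 0, 0], [0, 0, 0.05, 0, 0, 0], [0, 0, 0.03, 0, 0, 0], [0, 0, 0.018, 0, 0, 0], [0, 0, 0, 0, 0, 0], [0, 0, 0, 0, 0, 0]]]}}

```text
clock: 2.78
position: [0.5056, -0.0103, 0.0585]
ee_rot: [3.1, 0.507, 0.001]
force: [0.3, -0.1, -0.3]
width: 1.002
gripper_force: 0.0
```

{"fn": "arm_command", "kwargs": {"targets": [[[0, 0, 0, 0, 0, 0], [0, 0, 0, 0, 0, 0], [0, 0, 0, 0, 0, 0], [0, 0, 0, 0, 0, 0], [0, 0, 0, 0, 0, 0], [0, 0, 0, 0, 0, 0], [0, 0, 0, 0, 0, 0], [0, 0, 0, 0, 0, 0]]], "jaw": 0, "newtons": 35}}

```text
clock: 3.78
position: [0.5054, -0.0097, 0.0577]
ee_rot: [3.1, 0.509, 0.0]
force: [0.7, -4.6, 2.9]
width: 0.178
gripper_force: 2.1
```

{"fn": "arm_command", "kwargs": {"targets": [[[0, 0, 0, 0, 0, 0], [0, 0, 0, 0, 0, 0], [0, 0, -0.02, 0, 0, 0], [0, 0, -0.03, 0, 0, 0], [0, 0, -0.04, 0, 0, 0], [0, 0, -0.03, 0, 0, 0], [0, 0, 0, 0, 0, 0], [0, 0, 0, 0, 0, 0]]]}}

```text
clock: 4.78
position: [0.5042, -0.0094, 0.1763]
ee_rot: [-3.1, -0.509, 0.003]
force: [-0.5, -0.1, -5.9]
width: 0.175
gripper_force: 35.0
```

{"fn": "arm_command", "kwargs": {"targets": [[[0, 0, -0.01, 0, 0, 0.1], [0, 0, -0.01, 0, 0, 0.12], [0, 0, 0, 0, 0, 0.12], [0, 0, 0, 0, 0, 0.12], [0, 0, 0, 0, 0, 0.12], [0, 0.03, 0, 0, 0, 0], [0, 0.03, 0, 0, 0, 0], [0, 0, 0, 0, 0, 0], [0, 0, 0, 0, 0, 0], [0, 0, 0, 0, 0, 0]]]}}

```text
clock: 6.02
position: [0.4901, -0.0664, 0.1971]
ee_rot: [-3.116, 0.396, 0.002]
force: [-0.2, 0.2, -4.9]
width: 0.168
gripper_force: 35.0
```

```bash
python3 - <<'E'
from h import *
from cell import arm
s,d=wrist(arm);np.savez("pics/w2.npz",**d)
print({k:np.round(s[k],4).tolist() for k in("clock","position","ee_rot","width","joints")})
cv2.imwrite("pics/w2.png",d["pixels"][:,:,::-1])
E
```

```text
{'clock': 6.025, 'position': [0.4901, -0.0664, 0.1971], 'ee_rot': [-3.1162, 0.3959, 0.0015], 'width': 0.1684, 'joints': [0.1448, 0.2845, -0.146, 1.9377, 0.0506, 0.9239, -1.8495]}
```

View pics/w2.png

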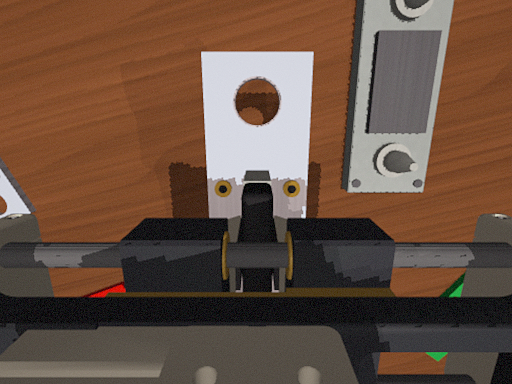

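The held plate shows its front hole at (257,101) and sits straight in the gripper. The jig is parallel to it on the right, with the near pin at (398,161) and the far pin cut off at (414,4). I'll move 35 mm forward so both pins are in view.

{"fn": "arm_command", "kwargs": {"targets": [[[0.035, 0, 0, 0, 0, 0], [0, 0, 0, 0, 0, 0], [0, 0, 0, 0, 0, 0], [0, 0, 0, 0, 0, 0]]]}}

```text
clock: 6.58
position: [0.5234, -0.0758, 0.1976]
ee_rot: [3.116, -0.397, -0.001]
force: [-0.1, -0.1, -3.8]
width: 0.175
gripper_force: 35.0
```

```bash
python3 - <<'E'
from h import *
from cell import arm
s,d=wrist(arm);np.savez("pics/w3.npz",**d)
print({k:np.round(s[k],4).tolist() for k in("clock","position","ee_rot","width")})
p=d["pixels"];cv2.imwrite("pics/w3.png",cv2.resize(p[0:230,330:480],None,fx=2.6,fy=2.6,interpolation=cv2.INTER_CUBIC)[:,:,::-1])
h=cv2.cvtColor(p,cv2.COLOR_RGB2HSV)
m=((h[...,1]<60)&(h[...,2]>110)).astype(np.uint8); m[225:]=0;m[:,325:]*=1
w=m.copy();w[:,:325]=0
c=max(cv2.findContours(w,0,1)[0],key=cv2.contourArea);rc=cv2.minAreaRect(c);b=cast(d,c[:,0,:],.025)[:,:2].astype(np.float32)
r2=cv2.minAreaRect(b);print('jig rect',r2)
q=m.copy();q[:,325:]=0
cs,hi=cv2.findContours(q,cv2.RETR_CCOMP,cv2.CHAIN_APPROX_NONE)
t=np.asarray(s["position"]);Rm=R.from_rotvec(s["ee_rot"]).as_matrix()
for k,x in zip(cs,hi[0]):
    if x[3]>=0 and cv2.contourArea(k)>600:
        e=cv2.fitEllipse(k);P=cast(d,e[0],t[2]-.047)[0];print('hole',np.round(e,1) if 0 else e,P.round(4),'tool',(Rm.T@(P-t)).round(4))
E
```

```text
{'clock': 6.575, 'position': [0.5234, -0.0758, 0.1976], 'ee_rot': [3.1164, -0.3974, -0.0011], 'width': 0.175}
jig rect ((0.5488044023513794, -0.23658442497253418), (0.08965065330266953, 0.23283199965953827), 75.57402038574219)
hole ((256.88873291015625, 101.22083282470703), (45.24408721923828, 47.616519927978516), 179.53765869140625) [ 0.5999 -0.0944  0.1506] tool [ 0.0787 -0.0012  0.0469]
```

View pics/w3.png

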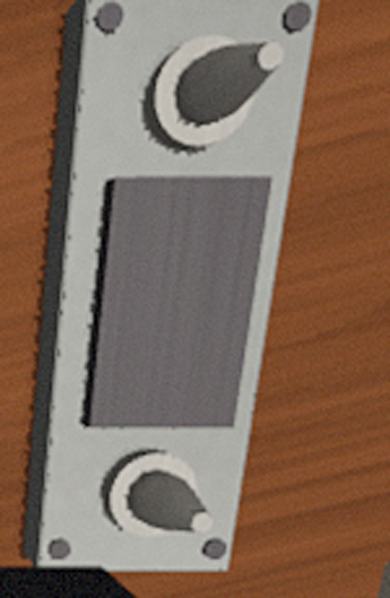

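The crop shows both pins. The far tip is at about wrist (433.8,21.2), with its collar around (408,35). The near tip is at (407.3,200.8), with its collar around (389.6,189).

```bash
python3 - <<'E'
from h import *
d={k:v for k,v in np.load("pics/w3.npz").items()};p=d["pixels"]
T=cast(d,[(433.6,21.0),(407.1,200.6)],.075);v=T[0]-T[1];print('tips',T.round(4),T.mean(0).round(4),np.linalg.norm(v),np.degrees(np.arctan2(v[1],v[0])))
dt={k:v for k,v in np.load("pics/top.npz").items()}
# top view: collar ring outlines by brightness
for dd,seeds,nm in((dt,[(348.5,114.5),(333,172)],'top'),(d,[(408,35),(389.6,189)],'wrist')):
    g=cv2.cvtColor(dd["pixels"],cv2.COLOR_RGB2HSV); C=[]
    for u in seeds:
        r=9 if nm=='top' else 32
        x0,y0=int(u[0])-r,max(0,int(u[1])-r)
        sub=dd["pixels"][y0:y0+2*r+1,x0:x0+2*r+1].astype(int)
        # collar is warmer/brighter than the greenish-grey base: r-g >=0 and bright
        m=((sub[...,0]-sub[...,1]>=0)&(sub[...,0]>185)).astype(np.uint8)
        n,l,st,ce=cv2.connectedComponentsWithStats(m);i=1+np.argmax(st[1:,4])
        hull=cv2.convexHull(np.argwhere(l==i)[:,::-1].astype(np.float32))
        c,rad=cv2.minEnclosingCircle(hull)
        cc=cast(dd,(c[0]+x0,c[1]+y0),.035)[0];C.append(cc);print(nm,st[i],np.add(c,(x0,y0)).round(1),round(rad,1),cc.round(4))
    v=C[0]-C[1];print(' mid',((C[0]+C[1])/2).round(4),np.linalg.norm(v).round(4),np.degrees(np.arctan2(v[1],v[0])).round(2))
E
```

```text
tips [[ 0.6289 -0.2574  0.075 ]
 [ 0.4739 -0.2176  0.075 ]] [ 0.5514 -0.2375  0.075 ] 0.1600427977978786 -14.408785377310133
top [  0   0  19  19 279] [348. 114.] 12.7 [ 0.6293 -0.2557  0.035 ]
top [  0   0  19  19 258] [333.5 172.5] 12.0 [ 0.473  -0.2204  0.035 ]
 mid [ 0.5512 -0.2381  0.035 ] 0.1603 -12.74
wrist [ 14  11  38  41 437] [408.5  34.1] 21.3 [ 0.6294 -0.2576  0.035 ]
wrist [ 16  18  34  32 314] [389.1 190.1] 17.2 [ 0.4738 -0.2184  0.035 ]
 mid [ 0.5516 -0.238   0.035 ] 0.1605 -14.16
```

{"fn": "arm_command", "kwargs": {"targets": [[[0.0135, 0.03, 0, 0, 0, 0], [0.0135, 0.03, 0, 0, 0, 0], [0.0135, 0.03, 0, 0, 0, 0], [0.0135, 0.03, 0, 0, 0, 0], [0.0135, 0.03, 0, 0, 0, 0], [0, 0, 0.02, 0, 0, 0], [0, 0, 0.02, 0, 0, 0], [0, 0, 0, 0, 0, 0], [0, 0, 0, 0, 0, 0], [0, 0, 0, 0, 0, 0]]]}}

```text
clock: 7.88
position: [0.5522, -0.2384, 0.1588]
ee_rot: [3.116, -0.398, 0.003]
force: [-0.8, 0.2, -4.6]
width: 0.174
gripper_force: 35.0
```

```bash
python3 - <<'E'
from h import *
from cell import arm
s,d=wrist(arm);np.savez("pics/w4.npz",**d)
q=arm.get_image("scene")["pixels"][120:300,60:240]
print({k:np.round(s[k],4).tolist() for k in("clock","position","ee_rot","width")})
a=cv2.resize(d["pixels"][0:230,150:370],None,fx=1.6,fy=1.6,interpolation=2);b=cv2.resize(q,(368,368),interpolation=2)
cv2.imwrite("pics/w4.png",np.hstack([a,b])[:,:,::-1])
E
```

```text
{'clock': 7.875, 'position': [0.5522, -0.2384, 0.1588], 'ee_rot': [3.1159, -0.3981, 0.0027], 'width': 0.174}
```

View pics/w4.png

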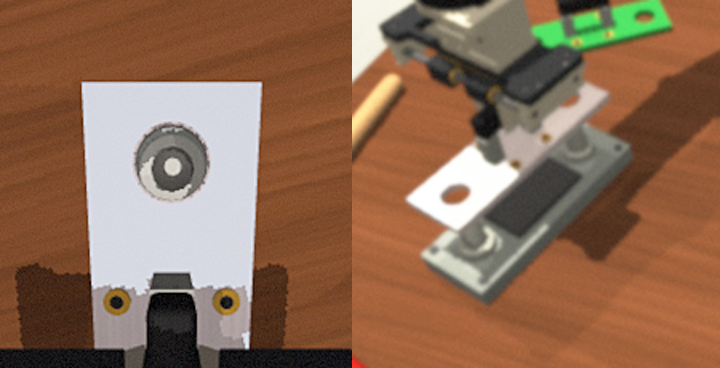

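The far hole at crop (172,162) shows the pin tip at (173,167) inside it. In the scene view the plate hovers above both pins. Computing the remaining offset.

```bash
python3 - <<'E'
from h import *
d={k:v for k,v in np.load("pics/w4.npz").items()};p=d["pixels"]
h=cv2.cvtColor(p,cv2.COLOR_RGB2HSV)
H=cast(d,(257.2,100.8),.1118)[0];t=cast(d,(257.8,104.1),.075)[0]
Rm=R.from_rotvec([3.1159,-.3981,.0027]).as_matrix();pos=np.array([.5522,-.2384,.1588])
print(H,t,'tip-hole in tool',(Rm.T@(t-H)).round(4),'hole in tool',(Rm.T@(H-pos)).round(4))
E
```

```text
[ 0.62903818 -0.25739519  0.1118    ] [ 0.62851003 -0.25783046  0.075     ] tip-hole in tool [-0.0005  0.0005  0.0368] hole in tool [ 0.0791 -0.0009  0.0471]
```

{"fn": "arm_command", "kwargs": {"targets": [[[-0.0005, 0.0005, 0.01, 0, 0, 0], [0, 0, 0.01, 0, 0, 0], [0, 0, 0.01, 0, 0, 0], [0, 0, 0.01, 0, 0, 0], [0, 0, 0.008, 0, 0, 0], [0, 0, 0.006, 0, 0, 0], [0, 0, 0, 0, 0, 0], [0, 0, 0, 0, 0, 0]]]}}

```text
clock: 8.98
position: [0.5513, -0.2388, 0.104]
ee_rot: [3.116, -0.398, 0.001]
force: [0.1, -0.9, -4.2]
width: 0.173
gripper_force: 35.0
```

{"fn": "arm_command", "kwargs": {"targets": [[[0, 0, 0.004, 0, 0, 0], [0, 0, 0.003, 0, 0, 0], [0, 0, 0.002, 0, 0, 0], [0, 0, 0.0015, 0, 0, 0], [0, 0, 0, 0, 0, 0], [0, 0, 0, 0, 0, 0], [0, 0, 0, 0, 0, 0]]]}}

```text
clock: 9.85
position: [0.5511, -0.2388, 0.0933]
ee_rot: [3.116, -0.398, 0.0]
force: [-0.3, -0.3, -5.0]
width: 0.173
gripper_force: 35.0
```

{"fn": "arm_command", "kwargs": {"targets": [[[0, 0, 0.001, 0, 0, 0], [0, 0, 0.001, 0, 0, 0], [0, 0, 0, 0, 0, 0], [0, 0, 0, 0, 0, 0]]]}}

```text
clock: 10.35
position: [0.5512, -0.2388, 0.0928]
ee_rot: [3.116, -0.398, 0.001]
force: [-5.1, 2.8, 11.9]
width: 0.172
gripper_force: 35.0
```

Seated: contact force appears at the expected height, z = 0.0928. Releasing.

{"fn": "arm_command", "kwargs": {"targets": [[[0, 0, 0, 0, 0, 0], [0, 0, 0, 0, 0, 0], [0, 0, 0, 0, 0, 0], [0, 0, 0, 0, 0, 0], [0, 0, 0, 0, 0, 0], [0, 0, 0, 0, 0, 0], [0, 0, 0, 0, 0, 0], [0, 0, 0, 0, 0, 0]]], "jaw": 0.0918}}

```text
clock: 11.35
position: [0.551, -0.2388, 0.0912]
ee_rot: [3.116, -0.398, 0.0]
force: [-0.4, 0.2, 0.1]
width: 0.984
gripper_force: 0.0
```

{"fn": "arm_command", "kwargs": {"targets": [[[0, 0, -0.02, 0, 0, 0], [0, 0, -0.03, 0, 0, 0], [0, 0, -0.04, 0, 0, 0], [0, 0, -0.04, 0, 0, 0], [-0.04, 0, -0.03, 0, 0, 0], [-0.05, 0, 0, 0, 0, 0], [-0.05, 0, 0, 0, 0, 0], [0, 0, 0, 0, 0, 0], [0, 0, 0, 0, 0, 0]]]}}

```text
clock: 12.48
position: [0.4162, -0.2037, 0.2517]
ee_rot: [3.116, -0.398, 0.002]
force: [-0.1, 0.8, 0.1]
width: 1.002
gripper_force: 0.0
```

```bash
python3 - <<'E'
from h import *
from cell import arm
s,d=wrist(arm)
q=arm.get_image("scene");t=arm.get_image("top")
print({k:np.round(s[k],4).tolist() for k in("clock","position","force","width")})
a=cv2.resize(d["pixels"],None,fx=.8,fy=.8);b=cv2.resize(q["pixels"][130:310,60:240],(307,307),interpolation=2)
cv2.imwrite("pics/w5.png",np.hstack([a,b])[:,:,::-1])
h=cv2.cvtColor(d["pixels"],cv2.COLOR_RGB2HSV)
# plate height from depth
uv=np.argwhere((h[...,1]<40)&(h[...,2]>190)&(np.arange(384)[:,None]<200))
z=d["z_map"][uv[:,0],uv[:,1]];c=np.c_[(uv[:,1]-d["cx"])/d["fx"]*z,(uv[:,0]-d["cy"])/d["fy"]*z,z]
w=(c@rot(d).T+d["xyz"])[z>0];w=w[abs(w[:,2]-.045)<.02]
A=np.c_[w[:,:2]-w[:,:2].mean(0),np.ones(len(w))];print(len(w),np.linalg.lstsq(A,w[:,2],rcond=None)[0].round(4))
E
```

```text
{'clock': 12.475, 'position': [0.4162, -0.2037, 0.2517], 'force': [-0.1308, 0.8122, 0.1304], 'width': 1.0018}
7352 [0.009  0.0125 0.0429]
```

View pics/w5.png

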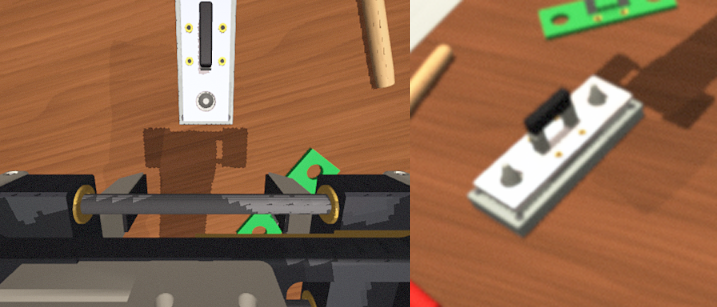

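The wrist view shows the near pin through its hole at (206,101). The scene view shows both pins standing through the plate, which lies flat and about 43–45 mm up. The gripper is clear, so I'm handing in.

```bash
python3 -c "
from cell import arm
print(arm.sign_off())"
```

```text
the job is handed in; nothing more can be done
None
```

The long template is on the jig with both pins through its holes, lying flat and released at the expected seated height; the short template was not touched, and I handed the job in at about 12.5 s (no verdict was returned).

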